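# Drop the odd bush through the reject flap

## Task

Three turned bushes stand on the ledge of the reject box; the squat one is a reject. With the fingertips, push it along the ledge onto the counterweighted flap, then press the flap down until the bush slides off it into the box, and draw the fingers out so that the flap swings shut again. Do not pinch or lift the bush, and leave the two slim bushes standing where they are on the ledge.

Things in the scene. Friction and masses are not known exactly. Their poses are not given: they have to be found in the camera images.
- reject_box: Grey sheet-metal reject box fixed to the bench, 250 mm long (its x), 170 wide (y), deck 120 mm high. Origin: centre of its underside; z up, x runs from ledge to flap. In its frame (mm): steel ledge x -126 to -3, top at z 120, no wall at its end x -126; flanges at y -85 to -82 and 82 to 85 rise 6 above ledge and flap; inside, a sloping floor 85 to 105 below the deck. Window in the -y side.
- drop_opening (a point): Middle of the drop opening, at deck height, fixed to the box at its x = 40, y = 0, z = 120 mm; axes as the box. The opening runs from box x = 0 to 81 mm and y = -72 to 72 mm; a backstop 10 mm high stands across its far end at x = 81 to 84 mm.
- flap (a joint): Aluminium drop flap closing the opening, box x 4 to 77, y -70 to 70 mm, 1 mm lower than the ledge. Hinged at the ledge end about the box's y at x 0, z 116 mm; the far edge swings down. Rad: 0 shut, 0.9 fully down. A counterweight holds it shut even under a bush and shuts it in under a second when let go. Pressed 20 to 40 mm from the hinge it takes 3 to 8 N; a bush slides off at about 0.8 rad.
- flap_edge (a point): Middle of the flap's free edge, on its upper face, 77 mm from the hinge line; moves with the flap. Fingertips that press 25 mm from the hinge go about 30 mm below the deck for 0.9 rad. The flap's counterweight is a disc on an arm outside the box's -y side, reaching out to box y = -117 mm and swinging up to 32 mm above the deck.
- squat_bush: The reject: the squat, wide turned steel bush, 26 mm diameter, 18 mm tall, stepped (narrower on top), about 60 g, standing upright on the ledge, in any of the three places. Origin: centre of its underside; z up its axis.
- slim_bush_a: A good bush: slim and tall, 18 mm diameter, 30 mm tall, stepped, standing upright on the ledge. Origin: centre of its underside; z up its axis. The three bushes stand side by side across the ledge, about 42 mm apart.
- slim_bush_b: The other good bush, the same slim kind: 18 mm diameter, 30 mm tall, standing upright on the ledge. Origin: centre of its underside; z up its axis.
Not all that is in view belongs to the job. Leave any turquoise look-alike of the slim_bush_b alone.

How it is judged:
On the way, in this order (a step that is already met when the one before it is completed fails the run):
1. the squat bush has been pushed from the ledge onto the flap (x of squat_bush in the frame of reject_box above 0.01 m), for 0.1 s.
2. the flap has been pressed open by the fingers (value of joint flap above 0.45 rad and contact force between the fingers and anything else above 0.3 N), for 0.1 s.
3. the squat bush has slid through into the box (z of squat_bush in the frame of reject_box below 0.06 m), for 0.2 s.
At the end, for the whole second after the job is handed in: The squat bush lies at rest inside the box, under the flap (more than 60 mm below the deck); the flap is shut again (within 0.05 rad); both slim bushes stand upright within 10 mm of where they stood (z of squat_bush in the frame of reject_box between 0 and 0.06 m and x of squat_bush in the frame of reject_box between -0.022 and 0.125 m and y of squat_bush in the frame of reject_box between -0.085 and 0.085 m and linear speed of squat_bush below 0.05 m/s and value of joint flap below 0.05 rad and distance of each of slim_bush_a, slim_bush_b from where it was at the start of the episode below 0.01 m and angle between each of slim_bush_a, slim_bush_b's own z axis and vertical below 0.15 rad); the robot touches nothing.
It fails at once if the squat bush was lifted off the ledge or the flap (more than 16 mm) (z of squat_bush in the frame of reject_box above 0.136 m).
It fails at once if a slim bush was lifted, knocked over or shifted by more than 10 mm (distance of any of slim_bush_a, slim_bush_b from where it was at the start of the episode above 0.01 m or angle between any of slim_bush_a, slim_bush_b's own z axis and vertical above 0.4 rad).
It also fails if it takes over 38 s, if anything falls off the work surface, if the arm or the gripper's body presses on something with over 40 N, if the wrist force passes 120 N, or if a joint passes its speed limit or range.

## Robot

A 7-joint arm with a two-finger parallel gripper is mounted at the origin on a cart in front of the work surface, level with it; the furniture and walls round the work are solid. World frame = base frame: x ahead of the robot, y to its left, z up, the work surface at z = 0. Lengths are in m, angles in rad, forces in N, time in s.
With the tool pointing down it reaches from about 0.35 to 0.9 m from the base axis. Payload 8.1 kg.
Tool frame: the origin (TCP) lies between the finger pads; the fingertips stand ahead of it and the grasp point (between the pads) is the TCP (arm.nose_length is the z of the fingertips in the tool frame, in m); z points along the fingers, y is the line along which they close (so a half turn about z gives the same grasp; the last joint's range is limited). The gripper opens to 92 mm and grips with 3 to 60 N. Pads are 19 mm wide; open, the fingers measure 130 mm over their backs; the gripper's body (75 mm by 190 mm) begins 47 mm behind the grasp point.
Start: joints at [-1.334, 0.434, 0.025, 1.573, -0.012, 1.134, -0.075], TCP at [0.208, 0.589, 0.246] pointing down, gripper open.
Joint ranges: [-2.62, 2.62], [-0.44, 2.09], [-1.27, 1.32], [0.08, 2.57], [-1.32, 4.46], [0.12, 2], [-2.74, 2.74]. Speed limits (rad/s): [2.22, 2.22, 3.01, 3.01, 3.14, 3.14, 3.14].

## Interface

Orientations are given as a rotation vector (axis times angle).
In Python, from cell import sensors, optics, arm gives the robot as it stands.
- The arm moves only by the tool arm_command, never from a script. Its argument "deltas" is one flat list of numbers, 7 for each row, row after row: the turn, a rotation vector about the world's x, y, z as a fraction of full scale, then the shift along the world's x, y, z as a fraction of full scale, then the finger opening in mm, from 0 to 91.8. In form: [wx, wy, wz, dx, dy, dz, fingers, wx, wy, wz, dx, dy, dz, fingers, ...]. A call has 1 to 20 rows; each row is the pose to reach, as a shift and turn from the pose commanded when the call began; what a row does not reach only later rows make up. Full scale, the value 1, is 1 m for a shift and 90 degrees for a turn. A row lasts 1/10 s, in which the tool goes at most 50 mm and 8.59 degrees, less where a joint would pass 70% of its speed; a pose out of reach is approached as far as the arm can. A call with a number of a shift or a turn outside -1 to 1 is refused whole. A call with a gripper value outside its range is refused whole. The fingers move at their own pace and stop on an object; "force" is the grip in N (left out, the last holds). Time passes only in rows, so rows that repeat a pose let the fingers close. It gives the time, the measured TCP pose, the force, the opening and the grip force at its end, in the units of the state.
- sensors.observe(): the state, without advancing time (a new reading comes with each control period).
- optics.get_image(name): name is "scene" or "side" or "wrist"; returns the picture (420x560x3 uint8, blue, green, red); there is no depth.
- optics.calibration(name): a dict with "camera_matrix" (3x3 intrinsics, pixels), "rvec" (rotation vector, rad) and "tvec" (3), from world to camera coordinates, as OpenCV has them. Camera axes: x right, y down, z forward; pixel columns grow to the right and rows downward; lengths in m; the calibration is good to about 2 mm. A picture is of the moment at which its call begins: read the wrist's pose just before it. calibration takes no time and is no camera call; for the wrist camera it gives the pose at the moment of the call.
- arm.sign_off(): hands the job in; it is judged then, once.
The state is a dict: "clock": time; "joints": joint angles; "dq": joint speeds; "joint_efforts": joint torques, N m; "position": TCP position; "ee_rot": TCP orientation; "force": force on the tool from outside, world axes, zero at the start; "ft_torque": the same for the moment, N m; "width": opening from 0.0 (shut) to 1.0 (fully open); "gripper_force": force on a finger pad.
Only numpy, scipy, OpenCV 4.12 (cv2) and the standard library are available. Lean on these libraries where they do the work, as an engineer would, in place of code of your own. Each camera call takes 0.05 s, during which the arm holds its last target. There are 200 camera calls.

## Working session

There is one attempt and no reset: what is moved stays moved. The work goes in short steps, Python scripts to look and compute and a tool call to move; the robot and the scene stay as the last step left them, time stands still between calls to the robot, and variables do not carry over. Pictures are saved under pics/ and viewed, at most 10 in all, crops included, and the job is handed in when it is done.

Besides the shell and the picture viewer there is one more tool, called after "Request:" in YAML: its name, and indented under it one key for each argument. arm_command: Moves the arm, as the interface text tells. Its arguments: {"type":"object","properties":{"deltas":{"type":"array","items":{"type":"number"}},"force":{"type":"number"}},"required":["deltas"]}

```bash
mkdir -p pics; python3 - <<'E'
from cell import sensors, optics, arm
import cv2
s=sensors.observe(); print(s, arm.nose_length)
for n in ("scene","side"):
    cv2.imwrite(f"pics/{n}0.png",optics.get_image(n)); print(n,optics.calibration(n))
E
```

```text
{'clock': 0.0, 'joints': array([-1.33358205,  0.43519745,  0.02497509,  1.57411805, -0.01160085,
        1.13400853, -0.07509969]), 'dq': array([ 0.0004279 ,  0.00028459,  0.0011023 , -0.0007094 , -0.0002439 ,
       -0.00078636, -0.00043697]), 'joint_efforts': array([ 1.52048106e-03, -6.67865038e+01,  9.85623635e-01, -3.14449346e+01,
       -6.04663719e-02,  4.29621502e-02,  1.73947656e-04]), 'position': array([0.208208  , 0.5887728 , 0.24495274]), 'ee_rot': array([-5.31304519e-01, -3.09621107e+00,  2.48388354e-03]), 'force': array([ 0.67665627, -0.3640717 , -0.84919734]), 'ft_torque': array([-0.04874105, -0.07364484, -0.00387831]), 'gripper_force': 0.0, 'width': 1.0014645328548044} 0.019
scene {'camera_matrix': array([[520.30602817,   0.        , 277.53387767],
       [  0.        , 520.30602817, 206.16852363],
       [  0.        ,   0.        ,   1.        ]]), 'rvec': array([ 1.99709783, -0.99050998,  0.51222238]), 'tvec': array([-0.22549288,  0.29506133,  0.64507775])}
side {'camera_matrix': array([[427.73376361,   0.        , 277.68591145],
       [  0.        , 427.73376361, 207.87541477],
       [  0.        ,   0.        ,   1.        ]]), 'rvec': array([ 0.00993298, -2.62911715,  1.6564788 ]), 'tvec': array([0.46028607, 0.05689193, 0.95523789])}
```

View pics/scene0.png

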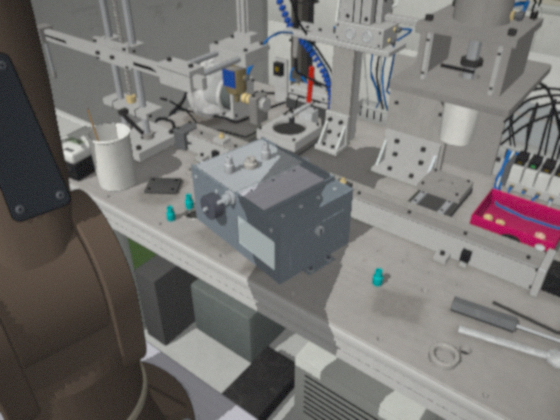

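View pics/side0.png

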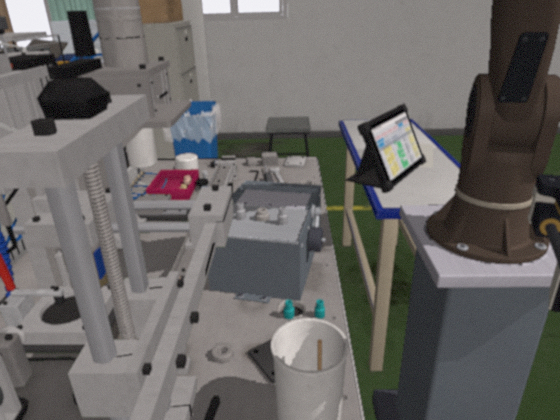

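The scene view shows the grey box with its ledge at the upper left. The three bushes are near (228,162), (251,163) and (267,150), with the dark flap at about (290,185). Turquoise look-alikes stand on the bench at (170,213), (188,202) and (378,277). The side view shows the bushes at about (240,212), (262,215) and (283,213). Next I'll take one close crop of both views.

```bash
python3 - <<'E'
import cv2,numpy as np
a=cv2.imread("pics/scene0.png")[130:280,185:360]; b=cv2.imread("pics/side0.png")[175:300,200:335]
a=cv2.resize(a,(700,600),interpolation=cv2.INTER_CUBIC)
b=cv2.resize(b,None,fx=5,fy=5,interpolation=cv2.INTER_CUBIC)[:600]
cv2.imwrite("pics/c1.png",a);cv2.imwrite("pics/c2.png",b);print(b.shape)
E
```

```text
(600, 675, 3)
```

View pics/c1.png

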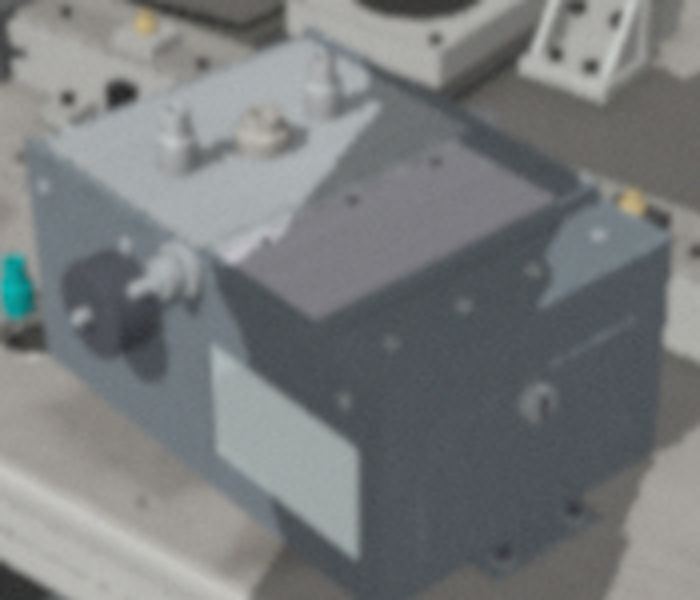

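View pics/c2.png

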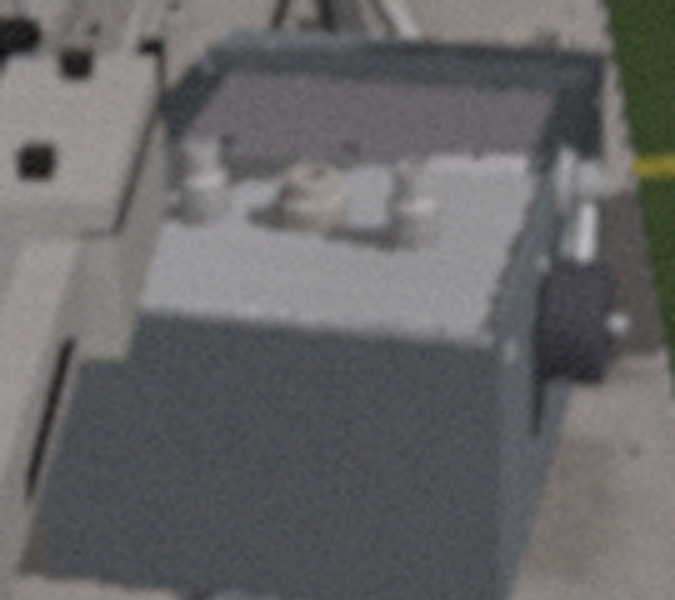

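The squat, beige bush is the middle one at scene (251,166). The slim bushes are on either side at (229,171) and (265,157). The turquoise pieces are on the bench and not relevant. Next I'll locate everything on the deck plane from both views.

```bash
cat > h.py <<'E'
from cell import sensors, optics, arm
import cv2,numpy as np
def ray(n,u,v,z,cal=None):
    c=cal or optics.calibration(n);K=np.array(c["camera_matrix"]);R,_=cv2.Rodrigues(np.array(c["rvec"]));t=np.array(c["tvec"]).ravel()
    o=-R.T@t;d=R.T@np.linalg.solve(K,[u,v,1]);return (o+d*(z-o[2])/d[2])
E
python3 - <<'E'
from h import *
np.set_printoptions(precision=4,suppress=True)
S=lambda u,v,z:ray("scene",185+u/4,130+v/4,z); D=lambda u,v,z:ray("side",200+u/5,175+v/5,z)
print("slim-y",S(178,162,.12),D(411,235,.12))
print("squat",S(262,145,.12),D(313,217,.12))
print("slim+y",S(321,107,.12),D(206,209,.12))
a,b=S(30,140,.126),S(310,32,.126);print("end S",a,b,np.linalg.norm(a-b))
a,b=D(140,310,.12),D(490,345,.12);print("end D",a,b,np.linalg.norm(a-b))
print("flap corner",D(528,158,.12),S(235,262,.119))
print(cv2.Rodrigues(sensors.observe()["ee_rot"])[0])
E
```

```text
slim-y [0.4464 0.1665 0.12  ] [0.4455 0.1645 0.12  ]
squat [0.4811 0.1457 0.12  ] [0.4817 0.1493 0.12  ]
slim+y [0.5253 0.1459 0.12  ] [0.5218 0.1417 0.12  ]
end S [0.4128 0.2268 0.126 ] [0.573  0.1907 0.126 ] 0.1642691019201639
end D [0.5366 0.2173 0.12  ] [0.4186 0.243  0.12  ] 0.12079193123128905
flap corner [0.4012 0.1013 0.12  ] [0.4006 0.0936 0.119 ]
[[-0.9428  0.3334 -0.0003]
 [ 0.3334  0.9428 -0.0014]
 [-0.0001 -0.0014 -1.    ]]
```

Request:
arm_command:
  deltas: [0,0,-0.09,0.02,-0.03,0.03,10,0,0,-0.18,0.04,-0.06,0.04,10,0,0,-0.27,0.07,-0.1,0.04,10,0,0,-0.36,0.1,-0.14,0.04,10,0,0,-0.45,0.13,-0.18,0.04,10,0,0,-0.54,0.16,-0.22,0.04,10,0,0,-0.63,0.19,-0.26,0.04,10,0,0,-0.72,0.22,-0.31,0.04,10,0,0,-0.81,0.24,-0.35,0.04,10,0,0,-0.88,0.26,-0.39,0.04,10,0,0,-0.924,0.28,-0.41,0.03,10,0,0,-0.924,0.28,-0.41,0.02,10,0,0,-0.924,0.28,-0.41,0.02,10,0,0,-0.924,0.28,-0.41,0.02,10,0,0,-0.924,0.28,-0.41,0.02,10]

```text
clock: 1.6
position: [0.4878, 0.1807, 0.266]
ee_rot: [-2.449, -1.967, -0.0]
force: [-0.8, -0.1, 0.2]
width: 0.11
gripper_force: 0.0
```

```bash
python3 - <<'E'
from h import *
import json
s=sensors.observe();print(s["position"],cv2.Rodrigues(s["ee_rot"])[0].round(4),s["width"],s["force"],s["joints"])
c=optics.calibration("wrist");im=optics.get_image("wrist")
cv2.imwrite("pics/w1.png",cv2.resize(im,(800,600),interpolation=cv2.INTER_CUBIC))
json.dump({k:np.array(v).tolist() for k,v in c.items()},open("w1.json","w"))
E
```

```text
[0.48778619 0.1806648  0.26596349] [[ 2.159e-01  9.764e-01 -1.000e-04]
 [ 9.764e-01 -2.159e-01  4.000e-04]
 [ 4.000e-04 -2.000e-04 -1.000e+00]] 0.11014480546052005 [-0.76413767 -0.13706875  0.16672937] [-0.85220461  0.25393544  0.49654793  1.82738398 -0.13565533  1.09357438
 -0.52418381]
```

View pics/w1.png

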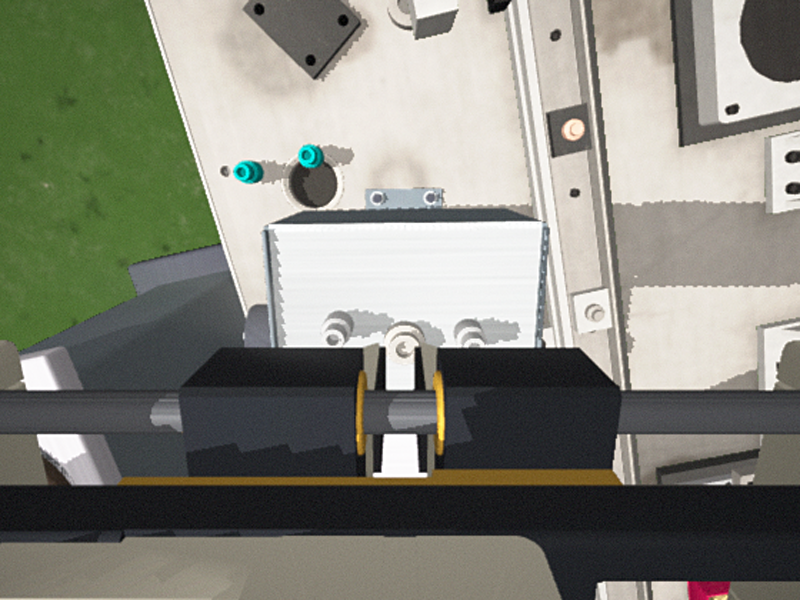

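The wrist view shows the ledge end edge from (268,225) to (547,222), the slim tops at (338,322) and (468,328), and the squat top at (404,344). The fingers sit just behind the squat bush.

```bash
python3 - <<'E'
from h import *
import json
np.set_printoptions(precision=4,suppress=True)
c=json.load(open("w1.json"))
W=lambda u,v,z:ray("",u*.7,v*.7,z,c)
a,b=W(270,225,.12),W(545,222,.12);print(a,b,np.linalg.norm(a-b))
y=(b-a)/np.linalg.norm(b-a);x=np.array([y[1],-y[0],0]);o=(a+b)/2+.126*x;print("yaw y",y,"o",o)
T=sensors.observe()["position"]
for n,p in dict(slimL=W(338,324,.15),squat=W(404,344,.138),slimR=W(468,329,.15),tcp=T).items():print(n,p,(p-o)@x,(p-o)@y)
E
```

```text
[0.4204 0.2363 0.12  ] [0.5812 0.2025 0.12  ] 0.1643679797208519
yaw y [ 0.9786 -0.2056  0.    ] o [0.4749 0.0961 0.12  ]
slimL [0.4507 0.1759 0.15  ] -0.0731135626709122 -0.040035694386967295
squat [0.4838 0.1517 0.138 ] -0.056231725537218086 -0.0027530858314484857
slimR [0.522 0.157 0.15 ] -0.0693501758617297 0.03354572708840062
tcp [0.4879 0.1805 0.266 ] -0.0853311330962994 -0.004615930605301544
```

Request:
arm_command:
  deltas: [0,0,0,0.002,0.005,0,0,0,0,0,0.002,0.005,-0.03,0,0,0,0,0.002,0.005,-0.06,0,0,0,0,0.002,0.005,-0.085,0,0,0,0,0.002,0.005,-0.105,0,0,0,0,0.002,0.005,-0.115,0,0,0,0,0.002,0.005,-0.121,0,0,0,0,0.002,0.005,-0.122,0,0,0,0,0.002,0.005,-0.122,0]

```text
clock: 2.55
position: [0.4908, 0.1846, 0.1444]
ee_rot: [2.452, 1.964, 0.002]
force: [0.4, -0.3, -0.8]
width: 0.009
gripper_force: 0.0
```

```bash
python3 - <<'E'
from h import *
s=sensors.observe();print(s["position"],s["width"],s["force"])
a=optics.get_image("scene")[120:220,190:330];b=optics.get_image("side")[160:285,190:335]
a=cv2.resize(a,(400*1,286),interpolation=cv2.INTER_CUBIC)
a=cv2.resize(a,(400,286));b=cv2.resize(b,(400,345),interpolation=cv2.INTER_CUBIC)
o=np.zeros((345,800,3),np.uint8);o[:286,:400]=a;o[:,400:]=b
cv2.imwrite("pics/p2.png",o)
E
```

```text
[0.49081827 0.18456705 0.14440315] 0.00925737988690292 [ 0.40501024 -0.34966223 -0.82803321]
```

View pics/p2.png

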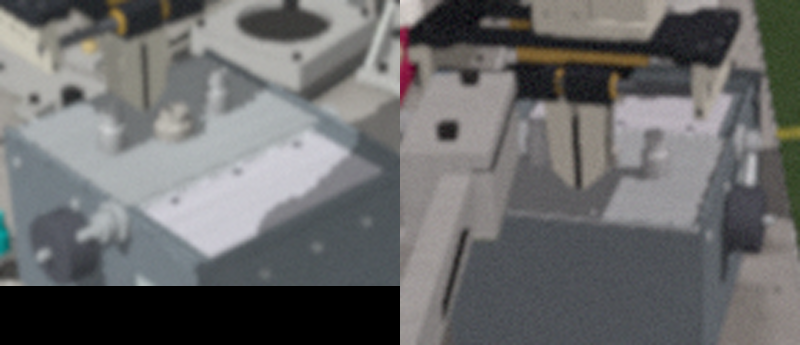

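The fingertips stand just behind the squat bush (tip at scene crop (146,107), bush at (172,125)), and nothing is touching. The flap's hinge edge runs from (137,205) to (315,130) in that crop. I'll use it to settle the box's x offset.

```bash
python3 - <<'E'
from h import *
np.set_printoptions(precision=4,suppress=True)
S=lambda u,v,z:ray("scene",190+u/2.857,120+v/2.857,z)
D=lambda u,v,z:ray("side",190+(u-400)/2.759,160+v/2.759,z)
T=sensors.observe()["position"]
print("tip",T,S(146,107,.125),D(578,188,.125))
x=np.array([-.213,-.977,0]);y=np.array([.977,-.213,0])
for n,p in dict(hingeL=S(137,205,.119),hingeR=S(315,130,.119),farL=S(208,262,.13),end=S(8,128,.126),squat=S(172,130,.12),squatD=ray("side",262.6,218.4,.12)).items():print(n,p,(p-T)@x,(p-T)@y)
E
```

```text
tip [0.4909 0.1845 0.1446] [0.489 0.175 0.125] [0.4929 0.196  0.125 ]
hingeL [0.4034 0.1091 0.119 ] 0.09236077571556968 -0.06939934690645531
hingeR [0.5402 0.0748 0.119 ] 0.0967121412758399 0.07147883026293675
farL [0.3714 0.0285 0.13  ] 0.17789156592492583 -0.08358653009607868
end [0.4136 0.2269 0.126 ] -0.024875029275327663 -0.08453970717551061
squat [0.4829 0.1478 0.12  ] 0.03757324797100259 -3.1092875073190206e-05
squatD [0.4817 0.1493 0.12  ] 0.03640152697484586 -0.0015494806138386167
```

Request:
arm_command:
  deltas: [0,0,0,-0.002,-0.006,-0.002,0,0,0,0,-0.003,-0.011,-0.002,0,0,0,0,-0.004,-0.015,-0.002,0,0,0,0,-0.005,-0.019,-0.002,0,0,0,0,-0.006,-0.023,-0.002,0,0,0,0,-0.007,-0.029,-0.002,0,0,0,0,-0.008,-0.035,-0.002,0,0,0,0,-0.01,-0.041,-0.002,0,0,0,0,-0.011,-0.047,-0.002,0,0,0,0,-0.012,-0.053,-0.002,0,0,0,0,-0.014,-0.059,-0.002,0,0,0,0,-0.015,-0.065,-0.002,0,0,0,0,-0.016,-0.07,-0.002,0,0,0,0,-0.018,-0.076,-0.002,0,0,0,0,-0.019,-0.082,-0.002,0,0,0,0,-0.02,-0.088,-0.002,0,0,0,0,-0.021,-0.094,-0.002,0,0,0,0,-0.022,-0.098,-0.002,0,0,0,0,-0.023,-0.101,-0.002,0,0,0,0,-0.023,-0.101,-0.002,0]

```text
clock: 4.65
position: [0.4672, 0.0828, 0.1418]
ee_rot: [2.453, 1.963, -0.0]
force: [0.1, -1.5, -0.2]
width: 0.005
gripper_force: 0.0
```

```bash
python3 - <<'E'
from h import *
s=sensors.observe();print(s["position"],s["width"],s["force"])
a=optics.get_image("scene")[120:220,190:330];b=optics.get_image("side")[160:285,190:335]
a=cv2.resize(a,(400,286),interpolation=cv2.INTER_CUBIC);b=cv2.resize(b,(400,345),interpolation=cv2.INTER_CUBIC)
o=np.zeros((345,800,3),np.uint8);o[:286,:400]=a;o[:,400:]=b
cv2.imwrite("pics/p3.png",o)
E
```

```text
[0.46719365 0.08282349 0.14175814] 0.0051015134861345564 [ 0.09811807 -1.54827158 -0.19936134]
```

View pics/p3.png

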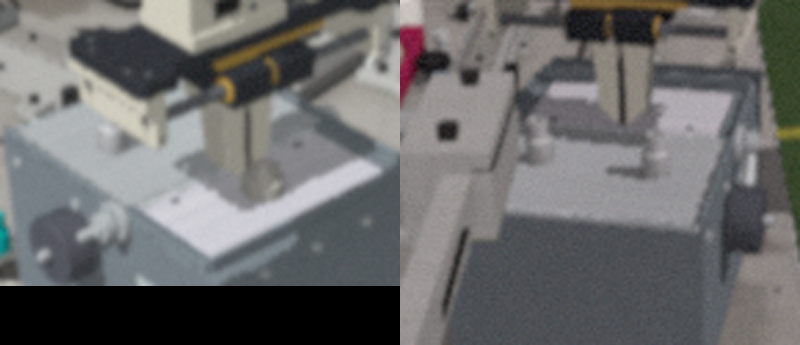

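The squat bush is now on the flap (scene crop (264,183)), and both slim bushes are still in place. Before pressing, I'll check the height of the rail beside the box, since the gripper body will overhang it.

```bash
python3 - <<'E'
from h import *
import json
c=json.load(open("w1.json"))
def P(c):
    return np.array(c["camera_matrix"])@np.c_[cv2.Rodrigues(np.array(c["rvec"]))[0],np.array(c["tvec"]).ravel()]
w,s,d=P(c),P(optics.calibration("scene")),P(optics.calibration("side"))
def tri(A,a,B,b):
    X=cv2.triangulatePoints(A,B,np.array(a,float).reshape(2,1),np.array(b,float).reshape(2,1)).ravel();X=X[:3]/X[3]
    f=lambda M:(lambda q:(q[:2]/q[2]).round(1))(M@np.r_[X,1])
    print(X.round(3),f(A),a,f(B),b)
tri(w,(401,90),s,(221,135))      # orange button
tri(w,(415,218),d,(207,207))     # white block hole
tri(w,(415,218),s,(342.5,180))
print("block if z=.1:",ray("",415,218,.1,c),ray("",415,218,.05,c))
E
```

```text
[0.572 0.28  0.113] [354.4  63.7] (401, 90) [229.1 131.9] (221, 135)
[0.586 0.151 0.147] [405.9 219.8] (415, 218) [204.4 206.4] (207, 207)
[0.669 0.071 0.015] [441.3 235.6] (415, 218) [335.7 183.7] (342.5, 180)
block if z=.1: [0.60978347 0.13307637 0.1       ] [0.62730939 0.11401866 0.05      ]
```

Residuals are too large to trust the rail height, so I'll press without any sideways shift. The counterweight disc is at about x_b = -60 mm, well clear of the body at about -15 to 60 mm. Finish the push, back off 2 mm, then press in stages.

Request:
arm_command:
  deltas: [0,0,0,-0.001,-0.005,0,0,0,0,0,-0.002,-0.009,0,0,0,0,0,-0.003,-0.013,0,0,0,0,0,-0.003,-0.013,0,0,0,0,0,-0.002,-0.011,0,0,0,0,0,-0.002,-0.011,-0.006,0,0,0,0,-0.002,-0.011,-0.011,0,0,0,0,-0.002,-0.011,-0.014,0,0,0,0,-0.002,-0.011,-0.014,0]

```text
clock: 5.65
position: [0.4662, 0.0727, 0.1279]
ee_rot: [2.452, 1.964, 0.002]
force: [-0.7, 0.3, 9.6]
width: 0.006
gripper_force: 3.4
```

```bash
python3 - <<'E'
from h import *
s=sensors.observe();print(s["position"],s["width"],s["force"])
a=optics.get_image("scene")[120:220,190:330];b=optics.get_image("side")[160:285,190:335]
a=cv2.resize(a,(400,286),interpolation=cv2.INTER_CUBIC);b=cv2.resize(b,(400,345),interpolation=cv2.INTER_CUBIC)
o=np.zeros((345,800,3),np.uint8);o[:286,:400]=a;o[:,400:]=b
cv2.imwrite("pics/p4.png",o)
E
```

```text
[0.46617435 0.07274129 0.12785228] 0.005762947664054631 [-0.6766479   0.3206172   9.60981853]
```

View pics/p4.png

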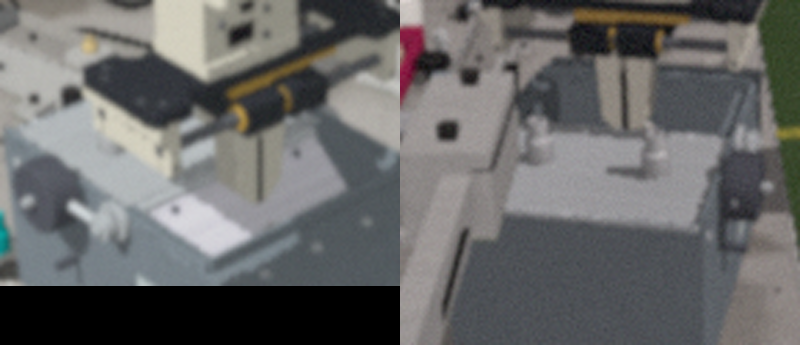

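The flap is partly open, the counterweight disc has risen and is clear of the gripper, and the slim bushes are standing. Pressing further.

Request:
arm_command:
  deltas: [0,0,0,0,0,-0.003,0,0,0,0,0,0,-0.006,0,0,0,0,0,0,-0.008,0,0,0,0,0,0,-0.008,0]

```text
clock: 6.15
position: [0.4664, 0.0717, 0.1203]
ee_rot: [2.452, 1.962, 0.002]
force: [-0.3, -4.6, 13.0]
width: 0.01
gripper_force: 5.5
```

Request:
arm_command:
  deltas: [0,0,0,0,0,-0.002,0,0,0,0,0,0,-0.004,0,0,0,0,0,0,-0.005,0,0,0,0,0,0,-0.005,0,0,0,0,0,0,-0.005,0]

```text
clock: 6.65
position: [0.4669, 0.0699, 0.1169]
ee_rot: [2.453, 1.959, 0.003]
force: [-7.7, -10.9, 40.2]
width: 0.003
gripper_force: 17.6
```

```bash
python3 - <<'E'
from h import *
s=sensors.observe();print(s["position"],s["width"],s["force"])
a=optics.get_image("scene")[120:220,190:330];b=optics.get_image("side")[160:285,190:335]
a=cv2.resize(a,(400,286),interpolation=cv2.INTER_CUBIC);b=cv2.resize(b,(400,345),interpolation=cv2.INTER_CUBIC)
o=np.zeros((345,800,3),np.uint8);o[:286,:400]=a;o[:,400:]=b
cv2.imwrite("pics/p5.png",o)
E
```

```text
[0.4668885 0.0699443 0.1168748] 0.0034430039591150435 [ -7.67900857 -10.87456786  40.21683929]
```

View pics/p5.png

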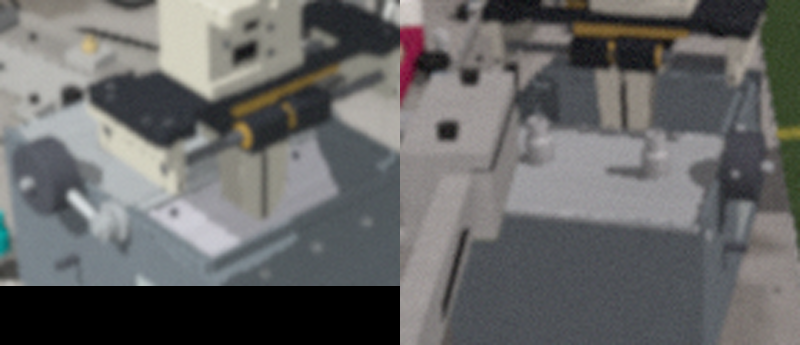

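The flap is at its stop (40 N), and no bush is visible on it. I'll ease off, dwell briefly, then withdraw.

Request:
arm_command:
  deltas: [0,0,0,0,0,0.004,0,0,0,0,0,0,0.004,0,0,0,0,0,0,0.004,0,0,0,0,0,0,0.004,0,0,0,0,0,0,0.01,0,0,0,0,0,0,0.018,0,0,0,0,0,0,0.03,0,0,0,0,0,0,0.05,0,0,0,0,0,0,0.08,0,0,0,0,0,0,0.12,0,0,0,0,0,0.04,0.15,0,0,0,0,0,0.08,0.16,0,0,0,0,0,0.12,0.16,0,0,0,0,0,0.16,0.16,0,0,0,0,0,0.2,0.16,0,0,0,0,0,0.2,0.16,0,0,0,0,0,0.2,0.16,0,0,0,0,0,0.2,0.16,0,0,0,0,0,0.2,0.16,0]

```text
clock: 8.65
position: [0.4656, 0.271, 0.2752]
ee_rot: [2.454, 1.961, 0.001]
force: [-0.7, -0.2, -0.2]
width: 0.005
gripper_force: 0.0
```

```bash
python3 - <<'E'
from h import *
s=sensors.observe();print(s["position"],s["clock"],s["force"])
a=optics.get_image("scene")[125:275,185:360];b=optics.get_image("side")[160:285,190:335]
a=cv2.resize(a,(420,360),interpolation=cv2.INTER_CUBIC);b=cv2.resize(b,(380,328),interpolation=cv2.INTER_CUBIC)
o=np.zeros((360,800,3),np.uint8);o[:,:420]=a;o[:328,420:]=b
cv2.imwrite("pics/p6.png",o)
E
```

```text
[0.46561939 0.27103215 0.27518177] 8.65 [-0.67010911 -0.20323515 -0.1865317 ]
```

View pics/p6.png

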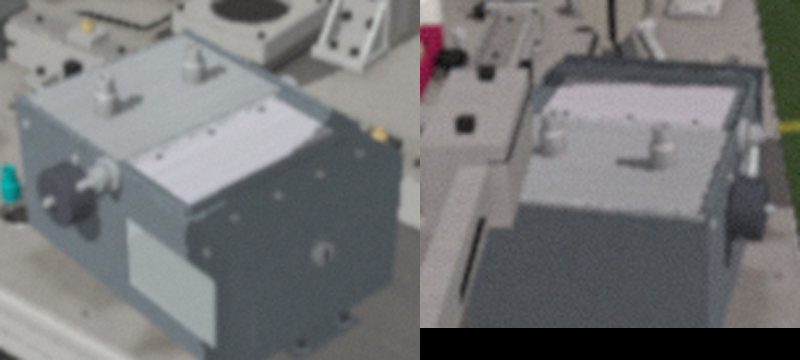

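The flap is shut and empty, the squat bush has gone into the box, and both slim bushes are standing in their places at (105,100) and (193,65). The robot is clear, so I'm handing in.

```bash
python3 -c "
from cell import arm
print(arm.sign_off())"
```

```text
the job is handed in; nothing more can be done
None
```

I pushed the squat bush onto the flap and pressed it through. In the last pictures the flap is shut and empty and both slim bushes are standing in place. I didn't see the bush inside the box, and the hand-in returned no verdict. The press peaked at about 40 N at the tool, with the flap apparently at its stop.

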